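# Slide one cover glass box out of the row into its bench dock

## Task

Four cover glass boxes lie side by side, touching. Slide the one lying straight in front of the mouth of the grey dock out of the row, flat on the desk, into the dock and up against the sprung pad of the dock's stop, and press it there for about half a second with roughly 7 N (at least 3 N, never more than 15 N) so that it sits fully home; then let go. Do not lift the box, and leave the other three boxes and everything else around them where they are.

Things in the scene. Friction and masses are not known exactly. Their poses are not given: they have to be found in the camera images.
- box_center (a point): the box to move: flat clear plastic box of cover glasses, 30.5 mm along x, 32.5 mm along y, 14 mm high, about 50 g; this point is its centre, 7 mm up. It is the inner box of the row that lies opposite the dock's mouth (up to 4 mm aside); a like box touches it on either side. At the start its x axis points out of the row to the dock, y along the row
- box_right: identical box at the row's right end (lowest y), to stay in place; origin at the middle of its underside, axes as for the box to move. Neighbours in the row are about 32.6 mm apart in y. Loose and light: moves at a touch
- box_inner: identical box, the other inner one of the row, to stay in place; origin and axes as above
- box_left: identical box at the row's left end, to stay in place; origin and axes as above
- dock: grey U-shaped dock fixed to the desk, no floor. Origin on the desk, mid-way between its rails, where the straight rails begin, 65 to 95 mm from the box's centre; x points inwards, within 0.06 rad of the row's x axis. Rails 11 mm high, 6 mm thick, 37 mm apart inside (box 32.5 mm), x = 0 to 90 mm; flared guides in front widen to 62 mm at x = -19 mm
- dock_stop_mid (a point): point of the dock at its x = 45 mm, 7 mm up, the middle of the stop's range. The stop, clamped between the rails, has a black rubber pad 26 mm wide facing the mouth; the pad's face lies at dock x = 34 to 56 mm, different each time, not reported. The pad is sprung (7 N per mm, 3 mm travel, then solid). Strap and thumb screw on the stop reach 21 mm above the desk
- objective_case: loose clear-topped round case standing upright, 36 mm across, 60 mm high, about 75 mm right of the row's right box; origin under its centre; leave alone
- tape_roll: loose roll of clear tape lying flat, 57 mm across, 18 mm high, right of the dock; origin under its centre; leave alone
- dust_cap: loose black round cap, 30 mm across, 12 mm high, left of the row; origin under its centre; leave alone
Mind the look-alikes: they are no part of the job. Several things have the shape of the dock; the one meant has the colours described above. What is shaped like the part that bears box_center but turquoise is not meant.

How it is judged:
By the outcome, as a careful person would: the job done as asked, in the order asked, and still so for the second after the job is handed in, with the robot touching nothing.
It also fails if it takes over 42 s, if anything falls off the work surface, if the arm or the gripper's body presses on something with over 40 N, if the wrist force passes 120 N, or if a joint passes its speed limit or range.

## Robot

A 6-joint arm with a two-finger parallel gripper is mounted at the origin on a cart in front of the work surface, level with it; the furniture and walls round the work are solid. World frame = base frame: x ahead of the robot, y to its left, z up, the work surface at z = 0. Lengths are in mm, angles in rad, forces in N, time in s.
With the tool pointing down it reaches from about 300 to 775 mm from the base axis. Payload 14.6 kg.
Tool frame: the origin (TCP) lies between the finger pads; the fingertips stand 25 mm ahead of it and the grasp point (between the pads) lies 6 mm ahead of it; z points along the fingers, y is the line along which they close (so a half turn about z gives the same grasp; the last joint's range is limited). The gripper opens to 94 mm and grips with 3 to 60 N. Pads are 16 mm wide; open, the fingers measure 119 mm over their backs; the gripper's body (75 mm by 177 mm) begins 78 mm behind the grasp point.
Start: joints at [1.174, 0.3, 1.521, -0, 1.321, -0.067], TCP at [178.117, 520.35, 230.446] pointing down, gripper open.
Joint ranges: [-3.03, 3.03], [-0.79, 2.21], [0.23, 2.52], [-1.04, 4.18], [0, 3.07], [-2.55, 2.55]. Speed limits (rad/s): [2.22, 2.22, 2.57, 3.14, 3.14, 3.14].

## Interface

Orientations are given as [roll, pitch, yaw] about the fixed x, y, z axes, in that order (R = Rz(yaw) Ry(pitch) Rx(roll)).
In Python, from cell import manip gives the robot as it stands. The module is installed in compiled form; this text tells all that it offers.
- The arm moves only by the tool step_arm, never from a script. Its argument "series" is one flat list of numbers, 5 for each row, row after row: the shift along the world's x, y, z in mm, then the turn about the world's z in rad, then the closure, from 0 (fully open) to 1 (shut). In form: [dx, dy, dz, spin, jaw, dx, dy, dz, spin, jaw, ...]. A call has 1 to 20 rows; each row shifts and turns the commanded pose from where the row before left it; what a row does not reach is not made up. A row lasts 1/8 s, in which the tool goes at most 62.5 mm and 10.7 degrees, less where a joint would pass 70% of its speed; a pose out of reach is approached as far as the arm can. A call is refused whole if a number of a shift passes 62.5 or a number of a turn 0.188, either way. A call with a gripper value outside its range is refused whole. The fingers move at their own pace and stop on an object; "squeeze" is the grip in N (left out, the last holds). Time passes only in rows, so rows that do not move let the fingers close. It gives the time, the measured TCP pose, the force, the opening and the grip force at its end, in the units of the state.
- manip.read_state(): the state, without advancing time (a new reading comes with each control period).
- manip.camera(name): name is "side" or "top" or "wrist"; returns (picture, depth): 384x512x3 uint8, blue, green, red; 384x512 float32, mm along the optical axis (not along the pixel's ray), 0 where there is no reading.
- manip.camera_info(name): a dict with "fovy" (degrees; the focal length in pixels is half the picture's height over the tangent of half this angle, whatever the lens; pixels are square), "cx", "cy" (the principal point, pixels), "eye" and "orientation" of the camera in the world. Camera axes: x right, y down, z forward; pixel columns grow to the right and rows downward; lengths in mm; the calibration is good to about 2 mm. A picture is of the moment at which its call begins: read the wrist's pose just before it. camera_info takes no time and is no camera call; for the wrist camera it gives the pose at the moment of the call.
- manip.sign_off(): hands the job in; it is judged then, once.
The state is a dict: "clock": time; "joints": joint angles; "qd": joint speeds; "effort": joint torques, N m; "eef_pos": TCP position; "eef_rot": TCP orientation; "wrist_force": force on the tool from outside, world axes, zero at the start; "moment": the same for the moment, N m; "finger_gap": finger opening in mm; "finger_force": force on a finger pad.
Only numpy, scipy, OpenCV 4.12 (cv2) and the standard library are available. Lean on these libraries where they do the work, as an engineer would, in place of code of your own. Each camera call takes 0.05 s, during which the arm holds its last target. There are 200 camera calls.

## Working session

There is one attempt and no reset: what is moved stays moved. The work goes in short steps, Python scripts to look and compute and a tool call to move; the robot and the scene stay as the last step left them, time stands still between calls to the robot, and variables do not carry over. Pictures are saved under pics/ and viewed, at most 10 in all, crops included, and the job is handed in when it is done.

Besides the shell and the picture viewer there is one more tool, called after "Call:" by a JSON object that holds its "method" and its "body", one argument or row to a line. step_arm: Moves the arm, as the interface text tells. Its arguments: {"type":"object","properties":{"series":{"type":"array"},"squeeze":{"type":"number"}},"required":["series"]}

```bash
mkdir -p pics; cat > h.py <<'E'
import numpy as np, cv2
from cell import manip
def K(i):
    f=192/np.tan(np.radians(i["fovy"])/2); return f,i["cx"],i["cy"]
def Rm(o):
    o=np.array(o,float)
    if o.shape==(3,3): return o
    from scipy.spatial.transform import Rotation as R
    return R.from_euler('xyz',o).as_matrix()
def ray(i,u,v,z):
    f,cx,cy=K(i); d=Rm(i["orientation"])@np.array([(u-cx)/f,(v-cy)/f,1]); e=np.array(i["eye"]); return e+d*(z-e[2])/d[2]
def pts(i,dep):
    f,cx,cy=K(i); v,u=np.mgrid[:384,:512]; c=np.stack([(u-cx)/f*dep,(v-cy)/f*dep,dep],-1); return c@Rm(i["orientation"]).T+np.array(i["eye"])
E
python3 - <<'E'
from h import *
ims=[]
for n in ["top","side","wrist"]:
    i=manip.camera_info(n); p,d=manip.camera(n); np.savez(f"{n}0.npz",p=p,d=d); cv2.imwrite(f"pics/{n}0.png",p); print(n,i)
    import pickle; pickle.dump(i,open(f"{n}0.pkl","wb"))
print(manip.read_state())
E
```

```text
top {'fovy': 49.7374386618809, 'cx': 252.83475560911756, 'cy': 187.67621455101792, 'eye': array([ 420.04990894, -198.55633654,  873.05317648]), 'orientation': array([-3.00781882,  0.02018464, -1.57425414])}
side {'fovy': 49.6611293598921, 'cx': 248.43094502830402, 'cy': 196.39429723773182, 'eye': array([124.6482964 , 165.50418436, 699.02665096]), 'orientation': array([-2.42440979, -0.01882051, -2.29094218])}
wrist {'fovy': 66.69718589513496, 'cx': 258.84207270153667, 'cy': 191.92232237565415, 'eye': array([115.50910788, 542.77040915, 384.13903753]), 'orientation': array([2.90642770e+00, 1.52919460e-03, 1.24118602e+00])}
{'clock': 0.15, 'joints': array([ 1.17437940e+00,  3.00325899e-01,  1.52141288e+00, -1.77473285e-05,
        1.32070547e+00, -6.65534727e-02]), 'qd': array([ 1.63231352e-03, -3.81181663e-03, -7.03199027e-04,  3.51785969e-04,
       -6.72086149e-05,  1.31072526e-04]), 'effort': array([-1.04885105e-04, -5.31963122e+01, -3.52822924e+01,  7.08243437e-02,
        2.36090657e-02, -8.89267062e-05]), 'eef_pos': array([178.06916779, 520.19586265, 230.03712975]), 'eef_rot': array([-3.14074180e+00, -3.94811298e-05,  2.81173358e+00]), 'wrist_force': array([-0.14924572, -0.30701091, -0.62353723]), 'moment': array([0.02030894, 0.02936871, 0.02378114]), 'finger_force': 0.0, 'finger_gap': 93.7204848048232}
```

View pics/top0.png

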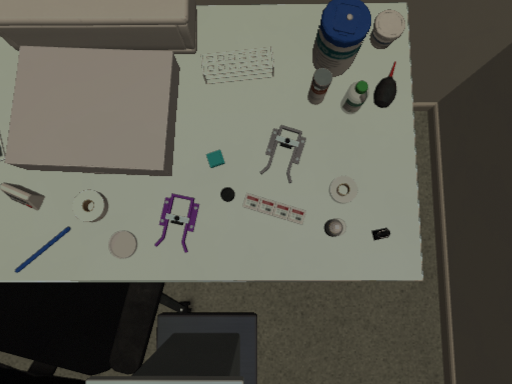

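View pics/wrist0.png

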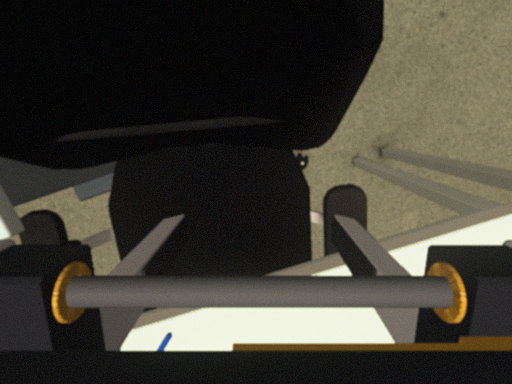

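The top view shows the row of four boxes at (252..298, 201..215). The grey dock is at (287,145), with its mouth towards the row. The purple U dock at (178,215) and the turquoise box at (215,158) are look-alikes. The grey dock matches the description. I'll confirm this and find the box opposite its mouth in an enlarged crop.

```bash
python3 - <<'E'
from h import *; import pickle
i=pickle.load(open("top0.pkl","rb")); z=np.load("top0.npz"); p=z["p"]; P=pts(i,z["d"])
c=cv2.resize(p[120:230,195:345],None,fx=5,fy=5,interpolation=cv2.INTER_CUBIC); cv2.imwrite("pics/c1.png",c)
s=pickle.load(open("side0.pkl","rb")); 
hsv=cv2.cvtColor(p,cv2.COLOR_BGR2HSV)
m=((hsv[...,1]>110)&((hsv[...,0]<12)|(hsv[...,0]>168))).astype(np.uint8); m[:185]=0;m[230:]=0;m[:,:235]=0;m[:,315:]=0
n,l,st,ce=cv2.connectedComponentsWithStats(m)
for k in range(1,n):
    if st[k,4]>4: print("red",st[k],ce[k],ray(i,*ce[k],14).round(1))
# height profile
for (u,v) in [(260,140),(275,208),(287,145),(265,172),(291,180),(228,194)]: print(u,v,P[v,u].round(1),p[v,u])
sp=cv2.imread("pics/side0.png")
f,cx,cy=K(s)
for q in [ray(i,275,208,14),ray(i,287,145,10)]:
    c=Rm(s["orientation"]).T@(q-s["eye"]); print(q, c[0]/c[2]*f+cx,c[1]/c[2]*f+cy)
E
```

```text
red [248 196   4   3   8] [249.5  197.25] [ 515.6 -174.6   14. ]
red [253 198   5   3  10] [255.  199.1] [ 511.7 -186.    14. ]
red [267 202   6   4  11] [270.09090909 203.45454545] [ 502.4 -217.4   14. ]
red [278 205   4   3   8] [279.5  206.25] [ 496.5 -236.9   14. ]
red [283 207   5   3  11] [285. 208.] [ 492.8 -248.3   14. ]
red [293 210   3   2   5] [293.8 210.4] [ 487.7 -266.4   14. ]
red [296 211   7   4  13] [299.53846154 212.30769231] [ 483.7 -278.2   14. ]
260 140 [ 641.6 -197.2   -0.9] [130 145 142]
275 208 [ 492.8 -227.5   14.5] [117 128 133]
287 145 [ 626.5 -254.3   14.3] [14 16 15]
265 172 [ 5.712e+02 -2.075e+02  3.000e-01] [126 140 136]
291 180 [ 553.4 -262.5    1.3] [88 96 95]
228 194 [ 523.9 -128.8    4.4] [19 20 20]
[ 492.86398587 -227.51387102   14.        ] 267.38199099728547 218.76621683322153
[ 627.49527774 -254.59388991   10.        ] 235.84634020870337 178.43915627310005
```

View pics/c1.png

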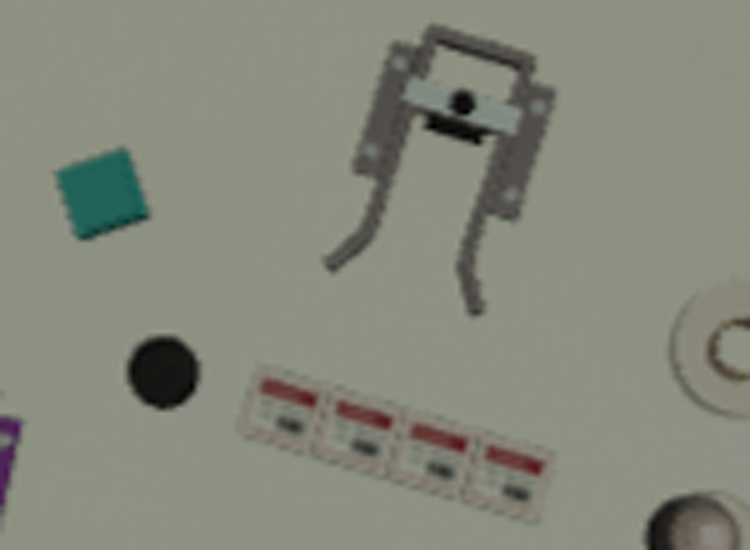

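View pics/side0.png

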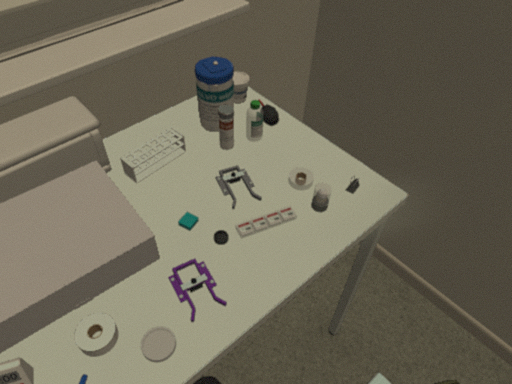

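The crop confirms the grey dock has a black pad, at crop (455,130). The axis from the pad through the mouth at (418,248) meets the second box from the left, at crop (360,428). That box, top-image pixel ≈ (267,206), is the target; the turquoise box and purple dock are not involved. Next I'll move the wrist camera over it.

Call:
{"method": "step_arm", "body": {
  "series": [22.3,-48.2,-2,-0.096,0,22.3,-48.2,-2,-0.096,0,22.3,-48.2,-2,-0.096,0,22.3,-48.2,-2,-0.096,0,22.3,-48.2,-2,-0.096,0,22.3,-48.2,-2,-0.096,0,22.3,-48.2,-2,-0.096,0,22.3,-48.2,-2,-0.096,0,22.3,-48.2,-2,-0.096,0,22.3,-48.2,-2,-0.096,0,22.3,-48.2,-2,-0.096,0,22.3,-48.2,-2,-0.096,0,22.3,-48.2,-2,-0.096,0,22.3,-48.2,-2,-0.096,0,22.3,-48.2,-2,-0.096,0,22.3,-48.2,-2,-0.096,0,0,0,0,0,0,0,0,0,0,0]
}}

```text
clock: 2.4
eef_pos: [534.6, -250.3, 198.1]
eef_rot: [-3.141, -0.0, 1.277]
wrist_force: [-0.3, 0.6, 0.5]
finger_gap: 94.0
finger_force: 0.0
```

```bash
cat >> h.py <<'E'
import pickle
def snap(n,tag):
    i=manip.camera_info(n); p,d=manip.camera(n); np.savez(f"{tag}.npz",p=p,d=d); cv2.imwrite(f"pics/{tag}.png",p); pickle.dump(i,open(tag+".pkl","wb")); return i,p,d
def load(tag):
    z=np.load(tag+".npz"); return pickle.load(open(tag+".pkl","rb")),z["p"],z["d"]
E
python3 - <<'E'
from h import *
i,p,d=snap("wrist","w1"); s=manip.read_state(); print(s["clock"],s["eef_pos"],s["eef_rot"],i["eye"],i["orientation"])
E
```

```text
2.45 [ 534.66222472 -249.94117327  198.43109265] [-3.14118110e+00 -1.98595387e-04  1.27712303e+00] [ 555.06027281 -185.46303875  352.2633105 ] [ 2.90656517e+00  5.65117340e-04 -2.94035674e-01]
```

View pics/w1.png

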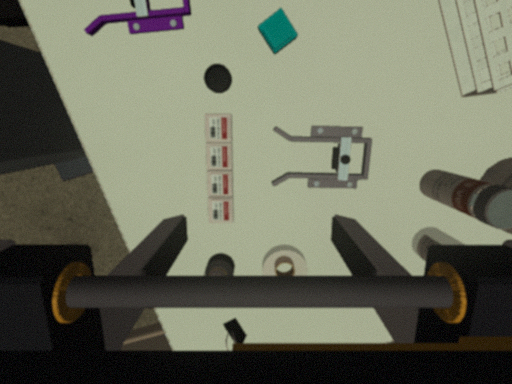

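The wrist view shows the boxes at u≈219, v≈127/157/184/210. The grey dock's flares start at u≈275, its inner rails are at v≈137–178, and the black pad is at u≈335. The target is the box at (219,157). I'll measure these now.

```bash
python3 - <<'E'
from h import *
i,p,d=load("w1"); g=cv2.cvtColor(p,cv2.COLOR_BGR2GRAY).astype(float); hsv=cv2.cvtColor(p,cv2.COLOR_BGR2HSV)
P=pts(i,d)
# reds
m=((hsv[...,1]>110)&((hsv[...,0]<12)|(hsv[...,0]>168))).astype(np.uint8); m[:,:200]=0;m[:,240:]=0;m[:105]=0;m[230:]=0
n,l,st,ce=cv2.connectedComponentsWithStats(m)
for k in range(1,n):
    if st[k,4]>15: print("red",st[k],ray(i,*ce[k],14).round(1))
# box row outline: height mask from depth
hm=((P[...,2]>7)).astype(np.uint8); h2=hm.copy(); h2[:,:195]=0;h2[:,245:]=0;h2[:100]=0;h2[230:]=0
cs,_=cv2.findContours(h2,0,1); c=max(cs,key=cv2.contourArea); r=cv2.minAreaRect(c); print("row rect",r)
b=cv2.boxPoints(r); print(np.array([ray(i,*q,14) for q in b]).round(1))
print("desk z",np.median(P[100:120,240:270,2]),"box z",np.median(P[150:165,212:226,2]))
print("colrow v=157", p[157,198:245].tolist()); print("g u=219", g[105:230,219].astype(int).tolist())
for u in (285,295,305,315,325): print(u,g[118:196,u].astype(int).tolist())
for v in (150,157,164): print(v,g[v,310:350].astype(int).tolist())
E
```

```text
red [222 118   5  21  80] [ 515.  -179.8   14. ]
red [223 147   4  20  75] [ 505.6 -211.1   14. ]
red [224 175   4  19  65] [ 496.1 -242.5   14. ]
red [224 202   4  18  56] [ 486.5 -273.2   14. ]
row rect ((218.24990844726562, 167.49539184570312), (109.49976348876953, 27.032405853271484), 88.93909454345703)
[[ 498.7 -158.1   14. ]
 [ 527.8 -166.3   14. ]
 [ 490.  -289.9   14. ]
 [ 458.1 -280.9   14. ]]
desk z -0.16654938155718924 box z 13.86302104853118
colrow v=157 [[145, 174, 167], [143, 173, 170], [146, 177, 167], [148, 176, 170], [146, 176, 169], [147, 173, 167], [142, 173, 166], [134, 159, 156], [131, 155, 155], [134, 158, 162], [137, 159, 163], [134, 158, 159], [136, 157, 155], [112, 128, 125], [86, 100, 95], [63, 69, 67], [67, 74, 73], [85, 98, 92], [128, 148, 142], [138, 160, 152], [127, 143, 137], [118, 137, 129], [134, 155, 148], [123, 144, 152], [92, 111, 142], [71, 79, 128], [72, 80, 133], [65, 76, 127], [64, 74, 125], [94, 109, 140], [116, 131, 149], [122, 146, 156], [125, 146, 153], [125, 142, 145], [118, 140, 139], [136, 162, 157], [148, 173, 167], [146, 174, 170], [14
[... 2572 characters left out ...]
66, 159, 131, 84, 75, 85, 95, 90, 87, 92, 92, 94, 96, 97, 96, 95, 100, 117, 145, 167, 170, 171, 167, 166, 167, 165]
150 [170, 167, 169, 165, 168, 170, 172, 168, 164, 171, 168, 170, 164, 169, 167, 167, 162, 165, 171, 165, 166, 159, 116, 68, 36, 42, 35, 41, 45, 85, 128, 158, 154, 157, 160, 159, 156, 161, 160, 164]
157 [172, 163, 169, 164, 170, 168, 168, 165, 164, 173, 167, 170, 170, 168, 168, 165, 165, 170, 165, 166, 166, 137, 90, 50, 37, 41, 39, 41, 75, 103, 106, 78, 49, 41, 41, 30, 31, 39, 49, 83]
164 [169, 166, 167, 170, 173, 168, 164, 167, 171, 167, 168, 168, 170, 165, 166, 168, 169, 171, 165, 173, 158, 115, 66, 40, 35, 42, 44, 54, 89, 137, 155, 159, 146, 131, 120, 117, 126, 137, 142, 165]
```

```bash
python3 - <<'E'
from h import *
i,p,d=load("w1")
th=np.arctan2(-28.5,93.4); print("row yaw",th); X=np.array([np.cos(th),np.sin(th)]); Y=np.array([-X[1],X[0]])
red=ray(i,224.9,156.7,14)[:2]
m=np.array([505.6,-211.1]); bk=ray(i,204.7,157,14)[:2]; fr=ray(i,233.3,157,14)[:2]; fr0=ray(i,233.3,157,0)[:2]
print("back-red",(m-bk)@X,"depth top",(fr-bk)@X,(fr0-bk)@X)
c=m+X*((bk-m)@X+15.25); print("box centre",c)
def half(col,rev=False): pass
mids=[]
for u,l,r in ((298,0,0),(305,0,0),(315,0,0),(325,0,0)):
    g=cv2.cvtColor(p,cv2.COLOR_BGR2GRAY)[:,u].astype(float)
    a=next(v for v in range(138,150) if g[v]<134<=g[v+1]); a+= (134-g[a])/(g[a+1]-g[a])
    b=next(v for v in range(165,180) if g[v]>122>=g[v+1]); b+=(g[b]-122)/(g[b]-g[b+1])
    A=ray(i,u,a,11)[:2];B=ray(i,u,b,0)[:2]; mid=(A+B)/2; mids.append(mid); print(u,a,b,A.round(1),B.round(1),np.linalg.norm(A-B).round(1),((mid-c)@X).round(1),((mid-c)@Y).round(2))
mids=np.array(mids); dd=mids[-1]-mids[0]; print("dock yaw",np.arctan2(dd[1],dd[0]))
for z in (0,7): 
    q=ray(i,331.7,157,z)[:2]; print("pad",z,q,(q-c)@X,(q-c)@Y)
k=ray(i,293,141,11)[:2]; print("kink",(k-c)@X); k=ray(i,274,129,11)[:2]; print("flare tip",(k-c)@X,(k-c)@Y)
k=ray(i,273,184,11)[:2]; print("flare tip R",(k-c)@X,(k-c)@Y)
E
```

```text
row yaw -0.2961649499787817
back-red 23.03844994632538 depth top 33.15175150714913 31.922061733635953
box centre [ 498.15063739 -208.82690755]
298 141.43333333333334 171.47727272727272 [ 591.9 -219.3] [ 583.6 -255.4] 37.0 94.0 -1.16
305 141.61764705882354 171.94736842105263 [ 599.5 -221.9] [ 591.7 -258.5] 37.4 102.3 -1.54
315 141.67857142857142 172.11111111111111 [ 610.6 -225.3] [ 603.3 -262.2] 37.6 114.2 -1.65
325 141.8684210526316 172.19148936170214 [ 621.6 -228.9] [ 615.  -265.8] 37.6 126.1 -1.78
dock yaw -0.31543620373488707
pad 0 [ 627.13566653 -250.13098637] 135.42415373990445 -1.8609819919756438
pad 7 [ 625.70342042 -248.84593732] 133.67921655660976 -1.049887538669272
kink 86.89874653514673
flare tip 64.77232928752439 31.275164765485723
flare tip R 64.49169909447306 -32.98788265318059
```

The measurements hold up: box spacing is 32.55 mm and the rails are 37.0–37.6 mm apart. The rails begin about 87 mm from the box, and the dock axis is 1–1.8 mm aside. The pad is about 134 mm ahead, which is dock x≈47. My plan is to grasp the box front and back along the row's x, drag it into the rails, release, and push from behind with closed fingers.

Call:
{"method": "step_arm", "body": {
  "series": [-12,13.7,0,0,0.4,-12,13.7,0,0,0.4,-12.2,13.7,0,0,0.4,0,0,-35,0,0.4,0,0,-35,0,0.4,0,0,-35,0,0.4,0,0,-30,0,0.4,0,0,0,0,0.4,0,0,0,0,0.4],
  "squeeze": 5
}}

```text
clock: 3.58
eef_pos: [499.3, -209.5, 65.0]
eef_rot: [3.14, 0.0, 1.277]
wrist_force: [-0.3, -0.6, 0.3]
finger_gap: 56.4
finger_force: 0.0
```

```bash
python3 - <<'E'
from h import *
i,p,d=snap("wrist","w2"); s=manip.read_state(); print(s["clock"],s["eef_pos"],s["eef_rot"],s["finger_gap"])
E
```

```text
3.625 [ 499.41347805 -209.70126498   65.20732162] [3.13913858e+00 4.06690290e-04 1.27646708e+00] 56.25044045513615
```

View pics/w2.png

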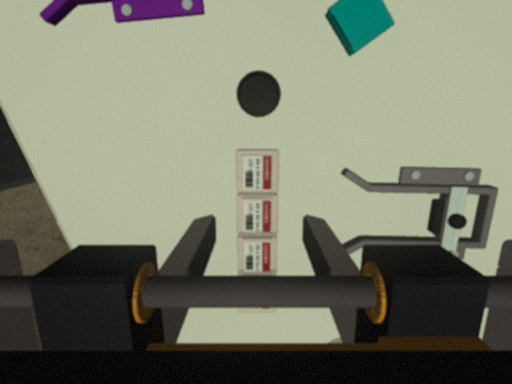

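This closer view shows the target box at about (258,215) between the fingertips, with edges at u≈238–278 and v≈194–236. I'll refine the measurement here.

```bash
python3 - <<'E'
from h import *
i,p,d=load("w2"); g=cv2.cvtColor(p,cv2.COLOR_BGR2GRAY).astype(int)
f,cx,cy=K(i)
for q in [(499.4,-209.7,7),(499.4,-209.7,14),(499.4,-209.7,40)]:
    c=Rm(i["orientation"]).T@(np.array(q)-i["eye"]); print(q,(c[0]/c[2]*f+cx).round(1),(c[1]/c[2]*f+cy).round(1))
th=-.296; X=np.array([np.cos(th),np.sin(th)]); Y=np.array([-X[1],X[0]]); t=np.array([499.4,-209.7])
for n,(u,v,z) in dict(bk=(237.5,215,14),fr_top=(277.5,215,14),fr_bot=(279,215,0),left=(257,194,14),right=(257,235.5,14),LL=(257,150,14)).items():
    q=ray(i,u,v,z)[:2]-t; print(n,(q@X).round(1),(q@Y).round(1))
print(g[205,230:290].tolist()); print(g[225,230:290].tolist()); print("v at 241",g[142:245,241].tolist())
hsv=cv2.cvtColor(p,cv2.COLOR_BGR2HSV)
m=((hsv[...,1]>110)&((hsv[...,0]<12)|(hsv[...,0]>168))).astype(np.uint8); m[:,:230]=0;m[:,290:]=0;m[:145]=0;m[245:]=0
n,l,st,ce=cv2.connectedComponentsWithStats(m)
for k in range(1,n):
    if st[k,4]>30: q=ray(i,*ce[k],14)[:2]; print(st[k],q,((q-t)@X).round(1),((q-t)@Y).round(1))
E
```

```text
(499.4, -209.7, 7) 258.0 214.0
(499.4, -209.7, 14) 258.0 216.9
(499.4, -209.7, 40) 257.9 229.5
bk -15.1 1.4
fr_top 14.4 1.5
fr_bot 16.6 -3.1
left -0.7 17.4
right -0.7 -14.7
LL -0.8 49.1
[180, 181, 181, 182, 182, 181, 169, 166, 163, 172, 170, 167, 171, 180, 183, 187, 185, 181, 167, 161, 152, 153, 169, 183, 185, 176, 145, 136, 134, 153, 175, 173, 143, 101, 96, 99, 101, 97, 82, 74, 99, 141, 160, 165, 167, 162, 162, 155, 171, 180, 181, 184, 181, 182, 179, 184, 182, 184, 184, 179]
[181, 179, 180, 182, 182, 176, 169, 161, 158, 170, 167, 164, 175, 173, 173, 149, 103, 78, 82, 83, 83, 87, 119, 163, 178, 176, 143, 133, 144, 171, 184, 175, 134, 92, 69, 66, 66, 59, 68, 73, 112, 142, 164, 167, 163, 160, 160, 166, 175, 182, 181, 180, 179, 180, 182, 180, 179, 181, 182, 184]
v at 241 [182, 179, 186, 184, 184, 176, 157, 133, 140, 162, 169, 167, 156, 157, 166, 164, 170, 166, 168, 164, 166, 165, 167, 168, 164, 169, 168, 164, 166, 167, 167, 166, 166, 170, 164, 166, 166, 164, 169, 171, 170, 166, 164, 170, 167, 163, 174, 170, 167, 154, 142, 131, 133, 145, 158, 160, 158, 169, 165, 167, 164, 168, 166, 167, 169, 168, 168, 168, 168, 170, 168, 165, 166, 168, 170, 170, 165, 169, 162, 165, 167, 171, 162, 164, 167, 169, 171, 163, 165, 156, 138, 134, 131, 138, 131, 139, 154, 161, 169, 167, 168, 170, 159]
[263 157   8  32 182] [ 515.20048859 -180.14370149] 6.5 32.9
[263 201   8  31 182] [ 505.41303632 -210.88507618] 6.1 0.6
```

Call:
{"method": "step_arm", "body": {
  "series": [-0.2,1.1,-12,0,0.4,0,0,-13,0,0.4,0,0,-12,0,0.4,0,0,0,0,0.5,0,0,0,0,0.58,0,0,0,0,0.62,0,0,0,0,0.64,0,0,0,0,0.65,0,0,0,0,0.66,0,0,0,0,0.67,0,0,0,0,0.68,0,0,0,0,0.69,0,0,0,0,0.7,0,0,0,0,0.72,0,0,0,0,0.72],
  "squeeze": 5
}}

```text
clock: 5.5
eef_pos: [498.5, -208.7, 26.5]
eef_rot: [-3.142, -0.0, 1.276]
wrist_force: [-0.4, -0.3, 1.1]
finger_gap: 30.6
finger_force: 5.0
```

Call:
{"method": "step_arm", "body": {
  "series": [2.9,-0.9,0,0,0.72,5.7,-1.7,0,0,0.72,5.7,-1.7,0,0,0.72,5.7,-1.7,0,0,0.72,5.7,-1.7,0,0,0.72,5.7,-1.7,0,0,0.72,2.9,-0.9,0,0,0.72,0,0,0,0,0.72,0,0,0,0,0.72],
  "squeeze": 5
}}

```text
clock: 6.62
eef_pos: [532.8, -219.0, 26.4]
eef_rot: [3.141, 0.0, 1.276]
wrist_force: [0.1, -0.5, 0.2]
finger_gap: 30.7
finger_force: 5.0
```

```bash
python3 - <<'E'
from h import *
i,p,d=snap("wrist","w3"); s=manip.read_state(); print(s["clock"],s["eef_pos"],s["eef_rot"],s["finger_gap"],s["wrist_force"])
E
```

```text
6.675 [ 532.81990814 -218.93571042   26.46683531] [ 3.14136658e+00 -8.50800967e-06  1.27580754e+00] 30.54712937276786 [0.77912391 0.0548908  0.23171784]
```

View pics/w3.png

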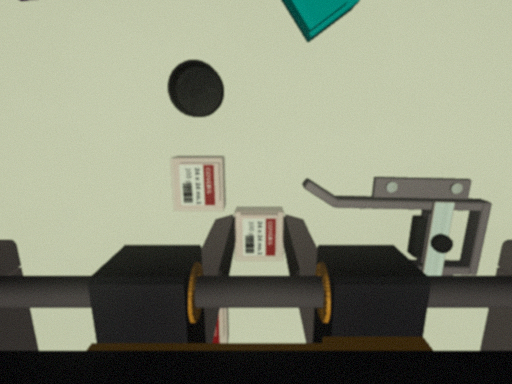

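The box, at (259,233), is clear of the row and the left neighbour at (198,183) looks undisturbed. The dock's left rail inner edge is at v≈207. I'll measure the remaining offset.

```bash
python3 - <<'E'
from h import *
i,p,d=load("w3"); g=cv2.cvtColor(p,cv2.COLOR_BGR2GRAY).astype(float)
t=np.array([532.8,-218.9]); th=1.2758-np.pi/2; X=np.array([np.cos(th),np.sin(th)]); Y=np.array([-X[1],X[0]])
def e(u,v,z,n):
    q=ray(i,u,v,z)[:2]-t; print(n,u,round(v,1),(q@X).round(2),(q@Y).round(2)); return q@X,q@Y
for u in (345,355,365,380,395,405):
    c=g[:,u]; v=next(v for v in range(203,220) if c[v]<140<=c[v+1]); v+=(140-c[v])/(c[v+1]-c[v]); e(u,v,11,"Lrail")
for u in (245,255,265,275):
    k=np.gradient(g[200:214,u]); v=200+k.argmin(); e(u,v,14,"box left")
for u in (340,360,380,400,415):
    print(u,g[245:290,u].astype(int).tolist())
for v in (225,240,250): print(v,g[v,400:430].astype(int).tolist())
e(411,240,7,"pad"); e(411,240,2,"pad")
e(305,182,11,"tip"); e(336,206,11,"kink"); e(172,157,14,"nbr TL"); e(174,211,14,"nbr BL")
E
```

```text
Lrail 345 207.3 52.99 17.76
Lrail 355 207.4 59.06 17.66
Lrail 365 207.8 65.14 17.4
Lrail 380 208.2 74.25 17.2
Lrail 395 208.3 83.36 17.1
Lrail 405 208.6 89.45 16.92
box left 245 206 -7.43 19.44
box left 255 206 -1.48 19.44
box left 265 206 4.46 19.44
box left 275 206 10.4 19.44
340 [95, 38, 33, 34, 36, 26, 31, 29, 32, 31, 36, 28, 34, 34, 28, 30, 33, 27, 25, 28, 20, 31, 28, 27, 19, 7, 22, 22, 31, 21, 23, 23, 24, 33, 20, 29, 29, 25, 32, 27, 29, 33, 32, 36, 29]
360 [88, 47, 31, 31, 29, 28, 35, 36, 30, 24, 27, 21, 31, 28, 33, 25, 25, 28, 30, 17, 27, 21, 21, 16, 23, 20, 15, 18, 24, 19, 22, 20, 26, 25, 30, 32, 23, 28, 26, 28, 27, 34, 30, 31, 37]
380 [88, 42, 34, 32, 27, 29, 30, 31, 21, 27, 31, 26, 21, 27, 25, 28, 26, 26, 27, 19, 23, 30, 17, 19, 26, 21, 25, 17, 21, 25, 17, 23, 24, 24, 26, 23, 24, 29, 28, 30, 30, 35, 33, 34, 25]
400 [189, 194, 190, 194, 187, 168, 130, 79, 37, 30, 25, 29, 28, 29, 29, 26, 17, 31, 23, 23, 21, 24, 18, 24, 23, 24, 25, 18, 26, 25, 18, 20, 26, 24, 26, 18, 27, 28, 19, 29, 30, 28, 37, 30, 33]
415 [34, 34, 37, 35, 36, 39, 36, 33, 30, 29, 30, 60, 100, 142, 124, 75, 39, 40, 30, 35, 24, 29, 22, 27, 25, 23, 20, 20, 23, 17, 19, 23, 27, 24, 25, 28, 27, 31, 21, 28, 35, 35, 39, 33, 25]
225 [193, 193, 191, 193, 195, 190, 190, 191, 193, 189, 144, 90, 45, 33, 34, 31, 32, 31, 40, 34, 37, 39, 36, 45, 33, 39, 53, 68, 74, 83]
240 [190, 194, 195, 191, 194, 191, 197, 183, 135, 69, 36, 24, 34, 31, 32, 32, 38, 34, 43, 35, 33, 34, 38, 37, 63, 68, 78, 87, 133, 149]
250 [168, 185, 196, 195, 189, 186, 166, 113, 53, 29, 24, 29, 31, 29, 28, 39, 39, 36, 33, 27, 36, 34, 46, 62, 74, 83, 113, 147, 176, 183]
pad 411 240 97.81 -5.16
pad 411 240 100.61 -7.26
tip 305 182 28.18 33.38
kink 336 206 47.49 18.56
nbr TL 172 157 -48.78 48.54
nbr BL 174 211 -49.82 16.34
```

Call:
{"method": "step_arm", "body": {
  "series": [2.8,-1.2,0,-0.011,0.72,5.6,-1.8,0,-0.011,0.72,5.6,-1.8,0,0,0.72,5.6,-1.8,0,0,0.72,5.6,-1.8,0,0,0.72,5.6,-1.8,0,0,0.72,5.6,-1.8,0,0,0.72,5.6,-1.8,0,0,0.72,2.7,-0.7,0,0,0.72,0,0,0,0,0.72,0,0,0,0,0.72],
  "squeeze": 5
}}

```text
clock: 8.05
eef_pos: [577.7, -233.5, 26.5]
eef_rot: [3.141, 0.0, 1.254]
wrist_force: [1.1, -0.5, 0.9]
finger_gap: 30.6
finger_force: 5.0
```

Call:
{"method": "step_arm", "body": {
  "series": [0,0,0,0,0.64,0,0,0,0,0.57,0,0,0,0,0.57,0,0,0,0,0.57,0,0,10,0,0.57,0,0,15,0,0.57,0,0,15,0,0.57,-15.2,5,0,0,0.8,-15.2,5,0,0,1,0,0,0,0,1,0,0,0,0,1,0,0,0,0,1],
  "squeeze": 20
}}

```text
clock: 9.55
eef_pos: [547.6, -223.6, 66.6]
eef_rot: [3.141, 0.0, 1.254]
wrist_force: [-0.4, -0.0, 0.4]
finger_gap: -0.1
finger_force: 0.0
```

```bash
python3 - <<'E'
from h import *
i,p,d=snap("wrist","w4"); s=manip.read_state(); print(s["clock"],s["eef_pos"],s["eef_rot"],s["finger_gap"],s["wrist_force"])
E
```

```text
9.6 [ 547.46622766 -223.57905005   66.46743302] [3.14143192e+00 5.18272721e-06 1.25381064e+00] 0.7511658953595962 [ 0.59297603  0.09978485 -0.07797736]
```

View pics/w4.png

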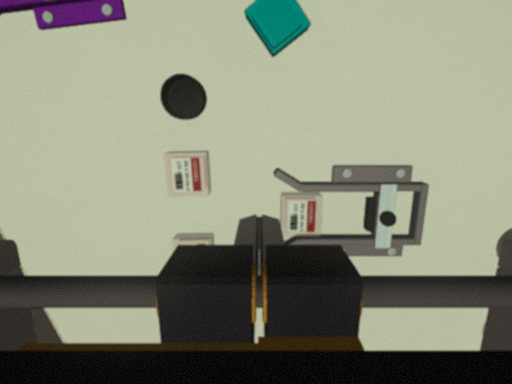

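The box at (301,215) sits straight between the rails, with its neighbours in line and the closed fingers behind it. I'll lower them and push.

Call:
{"method": "step_arm", "body": {
  "series": [0,0,-20,0,1,0,0,-20,0,1,0,0,0,0,1,1.9,-0.6,0,0,1,2.9,-0.9,0,0,1,3.8,-1.3,0,0,1,3.8,-1.2,0,0,1,3.8,-1.3,0,0,1,3.8,-1.2,0,0,1,3.8,-1.3,0,0,1,3.8,-1.2,0,0,1,2.9,-1,0,0,1,0,0,0,0,1,0,0,0,0,1]
}}

```text
clock: 11.35
eef_pos: [576.9, -233.1, 25.3]
eef_rot: [-3.139, -0.0, 1.254]
wrist_force: [-5.4, 2.7, 10.8]
finger_gap: 0.6
finger_force: 5.0
```

```bash
python3 - <<'E'
from h import *
f=[]
i,p,d=snap("wrist","w5")
for k in range(3): s=manip.read_state(); f.append(s["wrist_force"])
print(s["clock"],s["eef_pos"],s["eef_rot"],f)
g=cv2.cvtColor(p,cv2.COLOR_BGR2GRAY).astype(int)
for v in (210,220,228,235): print(v,g[v,250:400].tolist())
E
```

```text
11.4 [ 576.91913006 -233.08136883   25.30466593] [-3.13905577e+00 -2.86325784e-04  1.25386288e+00] [array([-6.07924518,  3.60302592,  9.59326277]), array([-6.07924518,  3.60302592,  9.59326277]), array([-6.07924518,  3.60302592,  9.59326277])]
210 [192, 193, 194, 196, 190, 193, 190, 191, 189, 196, 193, 194, 192, 192, 192, 195, 195, 192, 192, 188, 191, 193, 192, 193, 198, 190, 197, 189, 181, 160, 135, 132, 131, 132, 131, 132, 127, 130, 130, 133, 131, 131, 133, 130, 127, 129, 127, 130, 135, 130, 128, 130, 131, 127, 134, 132, 130, 127, 131, 130, 132, 129, 126, 127, 129, 129, 127, 130, 125, 129, 134, 128, 128, 122, 130, 123, 136, 152, 170, 183, 190, 191, 192, 194, 193, 192, 194, 193, 194, 192, 191, 192, 193, 195, 192, 193, 193, 196, 182, 138, 85, 56, 42, 49, 62, 90, 141, 169, 190, 183, 182, 187, 185, 184, 187, 185, 178, 180, 177, 176, 186, 185, 183, 186, 180, 179, 185, 189, 192, 192, 193, 196, 196, 195, 191, 191, 191, 193, 196, 193, 193, 193, 192, 191, 192, 192, 195, 186, 142, 86]
220 [72, 66, 70, 69, 70, 65, 51, 42, 52, 52, 48, 44, 53, 67, 64, 65, 74, 68, 64, 67, 68, 63, 62, 62, 70, 67,
[... 1283 characters left out ...]
38, 81, 52, 53]
235 [69, 68, 60, 63, 63, 57, 42, 41, 49, 51, 43, 44, 52, 61, 61, 69, 60, 64, 66, 61, 63, 61, 64, 67, 61, 64, 63, 62, 63, 65, 58, 73, 106, 134, 162, 163, 170, 178, 190, 195, 196, 190, 180, 169, 151, 146, 139, 143, 159, 179, 191, 202, 195, 181, 176, 183, 181, 188, 191, 192, 179, 141, 92, 84, 110, 127, 122, 111, 91, 71, 80, 125, 158, 174, 171, 170, 168, 174, 171, 177, 187, 188, 187, 188, 190, 185, 191, 183, 164, 100, 53, 28, 31, 36, 41, 42, 37, 38, 33, 42, 35, 48, 65, 92, 144, 168, 160, 115, 73, 40, 29, 30, 36, 33, 38, 35, 36, 33, 33, 34, 39, 49, 88, 133, 170, 187, 189, 196, 187, 193, 189, 190, 194, 189, 188, 193, 191, 194, 193, 189, 193, 192, 191, 197, 185, 140, 86, 52, 49, 50]
```

View pics/w5.png

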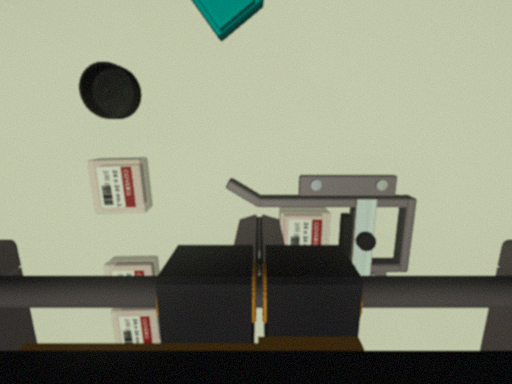

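The box is in line in the dock, with its front at u≈330 about 5 mm from the pad at u≈338. The fingertips are rubbing the desk (Fz about 10 N), so I'll raise them slightly before the press.

Call:
{"method": "step_arm", "body": {
  "series": [-0.5,0.2,3,0,1,0,0,0,0,1,0,0,0,0,1]
}}

```text
clock: 11.78
eef_pos: [577.0, -233.2, 28.9]
eef_rot: [-3.141, -0.0, 1.254]
wrist_force: [-0.1, -0.9, -0.5]
finger_gap: 0.5
finger_force: 0.1
```

Call:
{"method": "step_arm", "body": {
  "series": [1.4,-0.5,0,0,1,1,-0.3,0,0,1,1,-0.3,0,0,1,0,0,0,0,1]
}}

```text
clock: 12.28
eef_pos: [580.6, -234.3, 29.4]
eef_rot: [3.142, 0.0, 1.254]
wrist_force: [-0.5, -0.2, 0.1]
finger_gap: 0.7
finger_force: 0.1
```

Call:
{"method": "step_arm", "body": {
  "series": [0.5,-0.15,0,0,1,0.5,-0.15,0,0,1,0,0,0,0,1]
}}

```text
clock: 12.65
eef_pos: [581.5, -234.7, 29.5]
eef_rot: [3.142, 0.0, 1.254]
wrist_force: [0.1, 0.6, -0.1]
finger_gap: 0.3
finger_force: 0.0
```

Call:
{"method": "step_arm", "body": {
  "series": [0.5,-0.15,0,0,1,0,0,0,0,1]
}}

```text
clock: 12.9
eef_pos: [582.1, -234.8, 29.5]
eef_rot: [3.142, 0.0, 1.254]
wrist_force: [-0.6, -0.1, 0.2]
finger_gap: 0.6
finger_force: 0.0
```

Call:
{"method": "step_arm", "body": {
  "series": [0.5,-0.15,0,0,1,0.5,-0.15,0,0,1,0,0,0,0,1]
}}

```text
clock: 13.28
eef_pos: [583.1, -235.1, 29.5]
eef_rot: [3.142, 0.0, 1.254]
wrist_force: [1.5, 0.1, 0.2]
finger_gap: 0.5
finger_force: 0.0
```

Call:
{"method": "step_arm", "body": {
  "series": [0.5,-0.15,0,0,1,0,0,0,0,1]
}}

```text
clock: 13.52
eef_pos: [583.6, -235.3, 29.5]
eef_rot: [3.142, 0.0, 1.254]
wrist_force: [0.2, 0.3, 0.6]
finger_gap: 0.3
finger_force: 0.0
```

Call:
{"method": "step_arm", "body": {
  "series": [0.5,-0.15,0,0,1,0,0,0,0,1]
}}

```text
clock: 13.78
eef_pos: [584.0, -235.4, 29.5]
eef_rot: [3.142, -0.0, 1.254]
wrist_force: [1.0, -0.1, -0.5]
finger_gap: 0.3
finger_force: 0.0
```

```bash
python3 - <<'E'
from h import *
i,p,d=snap("wrist","w6"); g=cv2.cvtColor(p,cv2.COLOR_BGR2GRAY).astype(int)
print(manip.read_state()["wrist_force"])
for v in (220,228): print(v,g[v,270:350].tolist())
E
```

```text
[-1.06219474  0.35422061 -0.26510576]
220 [62, 69, 58, 61, 65, 62, 66, 66, 82, 115, 152, 171, 168, 162, 159, 174, 172, 181, 187, 197, 195, 194, 193, 185, 171, 171, 173, 172, 181, 184, 192, 191, 173, 155, 153, 159, 168, 175, 185, 182, 145, 98, 76, 97, 104, 101, 93, 78, 66, 76, 116, 151, 167, 171, 174, 162, 128, 87, 54, 36, 33, 36, 35, 37, 41, 41, 33, 33, 42, 79, 119, 159, 176, 183, 176, 178, 178, 185, 179, 179]
228 [64, 61, 64, 67, 62, 64, 71, 63, 62, 62, 94, 133, 155, 161, 164, 166, 170, 180, 188, 197, 199, 196, 188, 183, 168, 152, 155, 154, 164, 186, 193, 187, 175, 160, 152, 167, 183, 191, 195, 177, 130, 83, 70, 95, 110, 119, 104, 79, 69, 89, 138, 163, 170, 170, 164, 145, 108, 69, 43, 34, 33, 36, 37, 36, 37, 40, 43, 41, 61, 88, 142, 174, 183, 183, 176, 174, 167, 167, 157, 140]
```

Call:
{"method": "step_arm", "body": {
  "series": [0.4,-0.13,0,0,1,0,0,0,0,1]
}}

```text
clock: 14.08
eef_pos: [584.4, -235.6, 29.4]
eef_rot: [3.142, 0.0, 1.254]
wrist_force: [-0.6, 0.6, 0.3]
finger_gap: 0.6
finger_force: 0.1
```

Call:
{"method": "step_arm", "body": {
  "series": [0.4,-0.13,0,0,1,0,0,0,0,1]
}}

```text
clock: 14.32
eef_pos: [584.9, -235.7, 29.5]
eef_rot: [3.141, 0.0, 1.254]
wrist_force: [0.5, 0.0, -0.3]
finger_gap: 0.6
finger_force: 0.1
```

Call:
{"method": "step_arm", "body": {
  "series": [0.4,-0.13,0,0,1,0,0,0,0,1]
}}

```text
clock: 14.58
eef_pos: [585.2, -235.8, 29.4]
eef_rot: [-3.141, 0.0, 1.254]
wrist_force: [-1.4, -0.1, -0.2]
finger_gap: 0.7
finger_force: 0.4
```

Call:
{"method": "step_arm", "body": {
  "series": [0.4,-0.13,0,0,1,0,0,0,0,1]
}}

```text
clock: 14.82
eef_pos: [585.5, -235.9, 29.4]
eef_rot: [-3.141, -0.0, 1.254]
wrist_force: [-2.2, 0.7, 1.4]
finger_gap: 0.2
finger_force: 1.3
```

Call:
{"method": "step_arm", "body": {
  "series": [0.3,-0.1,0,0,1,0,0,0,0,1]
}}

```text
clock: 15.08
eef_pos: [585.7, -236.0, 29.4]
eef_rot: [-3.141, -0.0, 1.254]
wrist_force: [-3.1, 1.7, 1.2]
finger_gap: 0.8
finger_force: 2.2
```

Call:
{"method": "step_arm", "body": {
  "series": [0.4,-0.13,0,0,1,0.3,-0.1,0,0,1,0,0,0,0,1]
}}

```text
clock: 15.45
eef_pos: [586.2, -236.1, 29.3]
eef_rot: [-3.14, -0.0, 1.254]
wrist_force: [-6.1, 2.1, 3.3]
finger_gap: 0.2
finger_force: 3.5
```

Call:
{"method": "step_arm", "body": {
  "series": [0.1,-0.03,0,0,1,0,0,0,0,1,0,0,0,0,1]
}}

```text
clock: 15.82
eef_pos: [586.2, -236.1, 29.3]
eef_rot: [-3.14, -0.0, 1.254]
wrist_force: [-7.8, 1.6, 3.6]
finger_gap: 0.5
finger_force: 3.8
```

Call:
{"method": "step_arm", "body": {
  "series": [0,0,0,0,1,0,0,0,0,1]
}}

```text
clock: 16.08
eef_pos: [586.2, -236.1, 29.3]
eef_rot: [-3.14, -0.0, 1.254]
wrist_force: [-7.7, 1.4, 3.4]
finger_gap: 0.2
finger_force: 3.8
```

About 7.5 N was held for over 0.6 s. Now I'll back off gently and lift away.

Call:
{"method": "step_arm", "body": {
  "series": [-0.4,0.1,0,0,1,-0.4,0.1,0,0,1,-0.4,0.1,0,0,1,-0.5,0.2,0,0,1,-1,0.3,0,0,1,-3,1,0,0,1,-4,1.3,0,0,1,0,0,15,0,1,0,0,30,0,1,0,0,30,0,1,-20,-15,30,0,1,-20,-15,20,0,1,0,0,0,0,1]
}}

```text
clock: 17.7
eef_pos: [537.0, -264.3, 157.1]
eef_rot: [3.138, 0.001, 1.252]
wrist_force: [0.4, 0.5, -0.3]
finger_gap: 0.5
finger_force: 0.0
```

```bash
python3 - <<'E'
from h import *
i,p,d=snap("wrist","w7"); s=manip.read_state(); print(s["clock"],s["eef_pos"],s["wrist_force"])
E
```

```text
17.75 [ 537.2229593  -263.46878159  155.62836911] [ 0.14031327  0.54363162 -0.22718336]
```

View pics/w7.png

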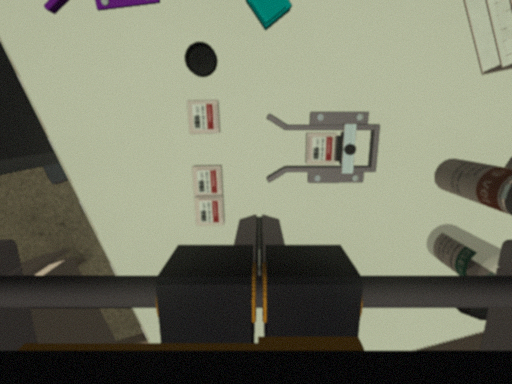

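The box at (322,148) sits against the pad at u≈340, between the rails. The other three boxes are in line at v≈117, 181 and 211. I'll check numerically that they haven't moved, then hand in.

```bash
python3 - <<'E'
from h import *
i,p,d=load("w7"); hsv=cv2.cvtColor(p,cv2.COLOR_BGR2HSV)
m=((hsv[...,1]>110)&((hsv[...,0]<12)|(hsv[...,0]>168))).astype(np.uint8); m[:,:180]=0;m[:,345:]=0;m[:90]=0;m[230:]=0
n,l,st,ce=cv2.connectedComponentsWithStats(m)
for k in range(1,n):
    if st[k,4]>15: print(ray(i,*ce[k],14).round(1))
g=cv2.cvtColor(p,cv2.COLOR_BGR2GRAY).astype(int)
for v in (142,148,154): print(g[v,325:345].tolist())
E
```

```text
[ 515.1 -179.9   14. ]
[ 618.6 -246.7   14. ]
[ 496.1 -241.8   14. ]
[ 486.5 -273.3   14. ]
[158, 126, 93, 89, 89, 78, 91, 128, 150, 138, 103, 75, 58, 44, 39, 38, 42, 83, 126, 157]
[147, 119, 96, 102, 95, 88, 91, 132, 155, 129, 93, 64, 47, 43, 46, 38, 47, 83, 106, 94]
[141, 100, 78, 75, 74, 82, 114, 143, 145, 113, 83, 56, 42, 46, 43, 43, 64, 114, 146, 165]
```

Neighbours are unmoved within measurement noise, and the box touches the pad.

```bash
python3 -c "
from cell import manip; print(manip.sign_off())"
```

```text
the job is handed in; nothing more can be done
None
```

The box is in the grey dock against the sprung pad, pressed at about 7–8 N for over half a second and released; the other three boxes are within 1 mm of where they started, and the job was handed in at about 18 s.

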